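# Clamp a freshly glued slip pad in the swing-arm padding press

### The job

The edge of the cream-coloured block of due slips has just been glued and it has to set under pressure. Lay the block flat on the white bed of the green padding press, lengthwise and flush against both aluminium fences, then swing the press arm clockwise over it as far as it goes and turn the black knob clockwise until it clicks past its detent and stays locked, and let go. Do not shift the reader cards, the glue stick or the tape, or knock the glue stick over.

Things in the scene. Friction and masses are not known exactly. Their poses are not given: they have to be found in the camera images.
- slip_block: Loose block of due slips, cream paper, 66 (its x) x 90 (its y) x 24 mm, 0.09 kg, flat on the desk; origin at the centre of its underside, z up. Grip it from above across its 66 mm width, at mid-length. Half a turn about z makes no difference.
- press: Padding press screwed to the desk. Origin on the desk, right under the centre of the block's home; z up, x toward the column at its back, y to its left. Home: block's 90 mm length along press x, centre at x = y = 0, underside 15 mm up on the white bed. Green base: x -63 to 117, y -72 to 64 mm; it and the bed (x to -58, y to 52 mm) are open to the front (-x) and left (+y).
- back_fence (a point): Foot of the back fence: the middle of the lower edge of its face, on the bed (15 mm up), at press x = 45.5, y = 0 mm. Axes as the press; the fence is aluminium, 15 mm high above the bed, 6 mm thick, y -33 to 37 mm.
- right_fence (a point): Foot of the right fence on the bed (15 mm up), at press x = 0, y = -33.5 mm, axes as the press. The fence is two aluminium lugs 15 mm high, faces at y = -33.5 mm, x from -45 to -27 and 27.5 to 45.5 mm; the 54 mm cut-out between them leaves room for a finger. Their feet reach back to y = -51 mm, 3 mm high.
- column (a point): Axis of the upright column on which the arm turns, 75 mm above the desk, at press x = 85, y = 0 mm. The arm's sleeve on it is 38 mm in diameter, its top 91 mm above the desk.
- press_swing (a joint): Swing of the press arm about the column (rad). 0: at its stop, head centred over the home block; it grows anticlockwise seen from above as the arm swings out to the right and back, to 2.0. Starts at 1.55 to 1.9. Friction keeps it where it is left; 1 to 2 N at the head moves it. The arm is a green bar 24 mm wide, 66 to 84 mm above the desk.
- press_head (a point): Centre of the round green head at the arm's end, 75 mm above the desk, 85 mm from the column axis; x axis along the arm toward the column. The head is 44 mm in diameter, 62 to 88 mm above the desk, pressure pad below it, knob on top. Push its side to swing the arm.
- press_knob (a joint): Turn of the black knob on the head (rad), growing clockwise seen from above; starts at 0 to 0.2, end stop at 1.45. It screws the pad down; from about 0.7 a lobe on it lifts a spring plunger, resistance about 0.15 Nm; past about 1.05 it snaps on to 1.35 or more, where the detent holds it. Let go earlier, it springs part of the way back.
- knob_grip (a point): Grip point on the knob's axis, 111 mm above the desk; x axis along its bar grip, 50 mm long, 14 mm thick, 98 to 123 mm above the desk: pinch it across the 14 mm. Arm at 0: the bar points 0.7 rad anticlockwise of press x at knob 0, 0.7 clockwise at 1.4. Under the bar a 44 mm disc, top at 98 mm; on the arm a plunger housing, also 98 mm high, 32 to 48 mm from the axis.
- press_pad: Round pad under the head, steel with a rubber face, 48 mm in diameter. Its face is 47 mm above the desk at knob 0 (8 mm over the home block); the knob drives it down 8 mm per rad, so that in the end its spring presses the block with about 5 N. Origin on its axis, 47 mm below its face.
- reader_cards: Bystander, loose: white block of blank reader cards, 54 x 86 x 18 mm; origin at the centre of its underside.
- glue_stick: Bystander, loose: glue stick standing upright, yellow with a red cap, 27 mm in diameter, 91 mm high; origin at the centre of its underside.
- tape: Bystander, loose: roll of brown packing tape lying flat, 96 mm in diameter, 48 mm high; origin at the centre of its underside.

How it is judged:
On the way, in this order (a step that is already met when the one before it is completed fails the run):
1. the slip block lies flat on the press bed, home against both fences, while the arm is still swung out (x of slip_block in the frame of press between -0.004 and 0.004 m and y of slip_block in the frame of press between -0.004 and 0.004 m and z of slip_block in the frame of press below 0.019 m and angle between the y axis of slip_block and the x axis of press, either way round below 0.07 rad and angle between slip_block's own z axis and vertical below 0.1 rad and value of joint press_swing above 1 rad), for 0.2 s.
2. the press arm is swung in to its stop over the block, the knob not yet past its detent (value of joint press_swing below 0.06 rad and value of joint press_knob below 0.9 rad), for 0.1 s.
At the end, for the whole second after the job is handed in: The slip block lies flat on the bed at rest, within 4 mm of home against both fences (along press x and y) and square within 0.07 rad, the arm is at its stop (within 0.06 rad), the knob is locked past its detent (above 1.25 rad, still), and the pad presses on the block with more than 2.5 N (x of slip_block in the frame of press between -0.004 and 0.004 m and y of slip_block in the frame of press between -0.004 and 0.004 m and z of slip_block in the frame of press below 0.019 m and angle between the y axis of slip_block and the x axis of press, either way round below 0.07 rad and angle between slip_block's own z axis and vertical below 0.1 rad and value of joint press_swing below 0.06 rad and value of joint press_knob above 1.25 rad and contact force between press_pad and slip_block above 2.5 N and linear speed of slip_block below 0.01 m/s and velocity of joint press_knob below 0.1 rad/s); the robot touches nothing.
It fails at once if reader cards shifted by more than 25 mm (distance of reader_cards from where it was at the start of the episode above 0.025 m).
It fails at once if glue stick shifted by more than 25 mm (distance of glue_stick from where it was at the start of the episode above 0.025 m).
It fails at once if tape shifted by more than 25 mm (distance of tape from where it was at the start of the episode above 0.025 m).
It fails at once if glue stick knocked over (angle between glue_stick's own z axis and vertical above 0.5 rad).
It also fails if it takes over 72 s, if anything falls off the work surface, if the arm or the gripper's body presses on something with over 40 N, if the wrist force passes 120 N, or if a joint passes its speed limit or range.

### The arm

A 7-joint arm with a two-finger parallel gripper is mounted at the origin on a cart in front of the work surface, level with it; the furniture and walls round the work are solid. World frame = base frame: x ahead of the robot, y to its left, z up, the work surface at z = 0. Lengths are in m, angles in rad, forces in N, time in s.
With the tool pointing down it reaches from about 0.4 to 0.9 m from the base axis. Payload 5.6 kg.
Tool frame: the origin (TCP) lies at the very end of the fingers, on their centre line; the grasp point (between the pads) lies 19 mm behind it (tcp_to_grasp is the distance from the TCP to the grasp point, in m); z points along the fingers, y is the line along which they close (so a half turn about z gives the same grasp; the last joint's range is limited). The gripper opens to 92 mm and grips with 3 to 60 N. Pads are 20 mm wide; open, the fingers measure 128 mm over their backs; the gripper's body (75 mm by 189 mm) begins 69 mm behind the grasp point.
Start: joints at [1.16, 0.468, -0.012, 1.603, 0.006, 1.071, -0.056], TCP at [0.234, -0.607, 0.215] pointing down, gripper open.
Joint ranges: [-2.53, 2.53], [-0.31, 2.02], [-1.57, 1.55], [0.28, 2.44], [-1.29, 4.43], [0.15, 1.84], [-2.92, 2.92]. Speed limits (rad/s): [2.57, 2.57, 3.14, 3.14, 3.14, 3.14, 3.14].

### API

Orientations are given as a rotation vector (axis times angle).
In Python, from workcell import * gives the robot as it stands.
- The arm moves only by the tool step_arm, never from a script. Its argument "increments" is a list of rows, each a list of 3 entries, a list of its own where there are three numbers: the shift along the tool's x, y, z in mm, then the turn about the tool's z in units of 8 degrees (1.0 is 8 degrees), then the opening, from 0 (shut) to 1 (fully open). A call has 1 to 20 rows; each row shifts and turns the commanded pose from where the row before left it, along the tool's axes as they then stand; what a row does not reach is not made up. A row lasts 1/8 s, in which the tool goes at most 62.5 mm and 10.7 degrees, less where a joint would pass 70% of its speed; a pose out of reach is approached as far as the arm can. A call with a gripper value outside its range is refused whole. The fingers move at their own pace and stop on an object; "force" is the grip in N (left out, the last holds). Time passes only in rows, so rows that do not move let the fingers close. It gives the time, the measured TCP pose, the force, the opening and the grip force at its end, in the units of the state.
- read_state(): the state, without advancing time (a new reading comes with each control period).
- grab_frame(name): name is "scene" or "top" or "wrist"; returns (picture, depth): 384x512x3 uint8, blue, green, red; 384x512 float32, m along the optical axis (not along the pixel's ray), 0 where there is no reading.
- camera_model(name): a dict with "fov_y" (degrees; the focal length in pixels is half the picture's height over the tangent of half this angle, whatever the lens; pixels are square), "cx", "cy" (the principal point, pixels), "rvec" (rotation vector, rad) and "tvec" (3), from world to camera coordinates, as OpenCV has them. Camera axes: x right, y down, z forward; pixel columns grow to the right and rows downward; lengths in m; the calibration is good to about 2 mm. A picture is of the moment at which its call begins: read the wrist's pose just before it. camera_model takes no time and is no camera call; for the wrist camera it gives the pose at the moment of the call.
- hand_in(): hands the job in; it is judged then, once.
The state is a dict: "time": time; "qpos": joint angles; "joint_velocities": joint speeds; "joint_torque": joint torques, N m; "position": TCP position; "tool_rot": TCP orientation; "force": force on the tool from outside, world axes, zero at the start; "wrist_torque": the same for the moment, N m; "finger_gap": finger opening in m; "grasp_force": force on a finger pad.
Only numpy, scipy, OpenCV 4.12 (cv2) and the standard library are available. Lean on these libraries where they do the work, as an engineer would, in place of code of your own. Each camera call takes 0.05 s, during which the arm holds its last target. There are 200 camera calls.

## Working session

There is one attempt and no reset: what is moved stays moved. The work goes in short steps, Python scripts to look and compute and a tool call to move; the robot and the scene stay as the last step left them, time stands still between calls to the robot, and variables do not carry over. Pictures are saved under pics/ and viewed, at most 10 in all, crops included, and the job is handed in when it is done.

Besides the shell and the picture viewer there is one more tool, called after "Request:" as name(argument=value, ...), one argument or row to a line, values as JSON. step_arm: Moves the arm, as the interface text tells. Its arguments: {"type":"object","properties":{"increments":{"type":"array","items":{"type":"array"}},"force":{"type":"number"}},"required":["increments"]}

```bash
mkdir -p pics; cat > h.py <<'E'
from workcell import *
import numpy as np, cv2
from scipy.spatial.transform import Rotation as R
def world(name,d,pts,model=None):
    m=model or camera_model(name);f=192/np.tan(np.radians(m['fov_y'])/2)
    Rm=R.from_rotvec(m['rvec']).as_matrix();o=[]
    for u,v in pts:
        z=np.median(d[v-1:v+2,u-1:u+2]);c=np.array([(u-m['cx'])*z/f,(v-m['cy'])*z/f,z]);o.append(Rm.T@(c-m['tvec']))
    return np.array(o)
def cloud(name,d):
    m=camera_model(name);f=192/np.tan(np.radians(m['fov_y'])/2)
    v,u=np.mgrid[:384,:512];c=np.stack([(u-m['cx'])*d/f,(v-m['cy'])*d/f,d],-1)-np.ravel(m['tvec'])
    return c@R.from_rotvec(m['rvec']).as_matrix()
E
python3 - <<'E'
from h import *
s=read_state();print(s)
for n in('scene','top'):
    p,d=grab_frame(n);np.save(n+'.npy',d);cv2.imwrite(f'pics/{n}0.png',p);np.save(n+'p.npy',p);print(camera_model(n))
a=cv2.imread('pics/top0.png');cv2.imwrite('pics/top0b.png',cv2.resize(a,(800,600)))
E
```

```text
{'time': 0.0, 'qpos': array([ 1.16001569,  0.4683727 , -0.01160367,  1.60361701,  0.00599381,
        1.07140926, -0.05634518]), 'joint_velocities': array([-0.00023277,  0.00031136,  0.00081772,  0.00034027, -0.0001133 ,
        0.00046627, -0.00020058]), 'joint_torque': array([ 3.55975908e-04, -5.20568311e+01, -1.24016771e-02, -2.43744296e+01,
       -5.67496824e-02,  1.71642430e-02,  1.34087845e-04]), 'position': array([ 0.23343001, -0.60601056,  0.213646  ]), 'tool_rot': array([-3.08696909e+00, -5.73972241e-01,  6.89875546e-04]), 'force': array([-0.85645946,  0.35871849, -0.06048785]), 'wrist_torque': array([-0.01762142,  0.00903359,  0.01923252]), 'grasp_force': 0.0, 'finger_gap': 0.09187532546671971}
{'fov_y': 55.12353225784264, 'cx': 257.5408353143592, 'cy': 194.09946581396161, 'rvec': array([ 2.07338425, -0.55844379,  0.33323417]), 'tvec': array([-0.35914639,  0.34817924,  0.48920406])}
{'fov_y': 50.70378267567398, 'cx': 264.7317279158052, 'cy': 189.78150694570127, 'rvec': array([ 2.16725927, -2.19014696,  0.0915026 ]), 'tvec': array([0.27673811, 0.56264856, 0.90020635])}
```

View pics/top0b.png

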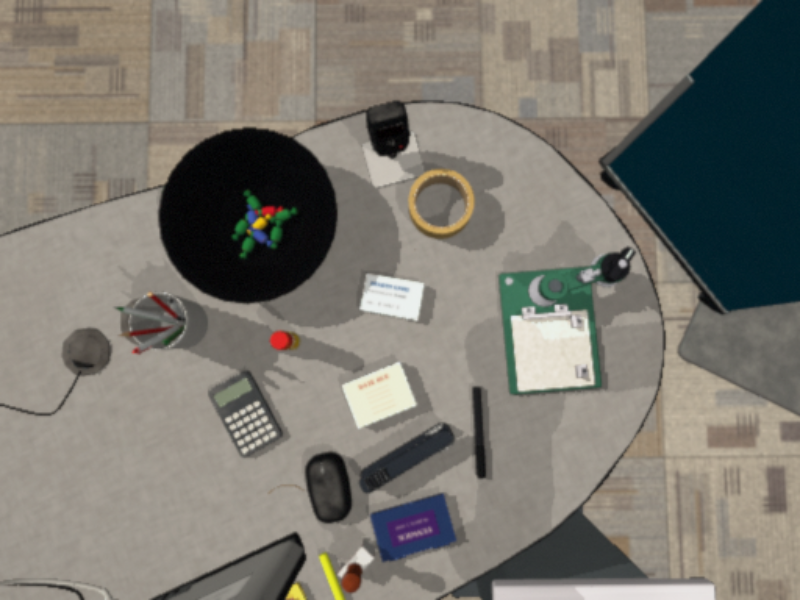

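View pics/scene0.png

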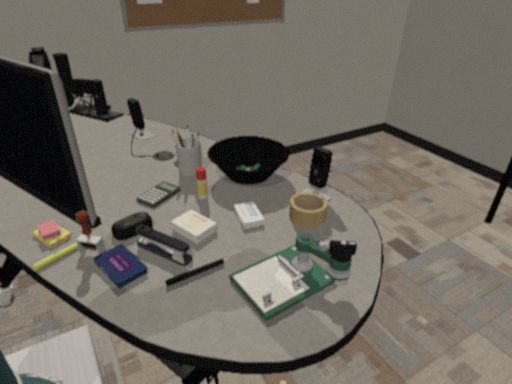

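The top view shows the slip block at about (380,395), the press at (550,330) with its column at (555,285), and the head and knob swung out to (615,265). In 800x600 pixels, the cards are at (392,297), the glue stick at (283,341) and the tape at (441,203).

```bash
cat > m.py <<'E'
from h import *
d=np.load('top.npy');p=np.load('topp.npy');W=cloud('top',d);k=.64
def rect(name,box,zl,zh,ex=None):
    x0,y0,x1,y1=[int(b*k) for b in box];w=W[y0:y1,x0:x1].reshape(-1,3);c=p[y0:y1,x0:x1].reshape(-1,3).astype(int)
    q=(w[:,2]>zl)&(w[:,2]<zh)&(d[y0:y1,x0:x1].ravel()>0)
    if ex is not None:q&=ex(c)
    w=w[q];r=cv2.minAreaRect((w[:,:2]*1000).astype(np.float32));print(name,len(w),r,np.median(w[:,2]));print(cv2.boxPoints(r).round(1).tolist())
    return w
rect('block',(335,355,425,435),.015,.035)
green=lambda c:(c[:,1]>c[:,2]+25)&(c[:,1]>c[:,0]+8)
rect('base',(490,260,615,405),.003,.022)
rect('basegreen',(490,260,615,405),.003,.022,green)
rect('bedwhite',(500,300,610,395),.009,.022,lambda c:(c.min(1)>130))
rect('knob',(590,240,650,290),.105,.135)
rect('knobdisc',(590,240,650,290),.09,.135)
rect('sleeve',(525,265,580,305),.082,.1)
rect('arm',(520,240,650,305),.055,.1)
rect('cards',(350,265,430,325),.010,.03)
rect('glue',(265,325,305,355),.07,.1)
rect('tape',(400,160,480,245),.035,.06)
E
python3 m.py
```

```text
block 1198 ((425.13519287109375, 323.35205078125), (66.50048828125, 91.04931640625), 21.15085792541504) 0.0241985067884799
[[377.70001220703125, 353.79998779296875], [410.6000061035156, 268.8999938964844], [472.6000061035156, 292.8999938964844], [439.70001220703125, 377.79998779296875]]
base 3988 ((515.143798828125, 69.19137573242188), (180.42291259765625, 210.86886596679688), 88.84837341308594) 0.014026569131709228
[[407.8999938964844, -18.899999618530273], [618.7000122070312, -23.100000381469727], [622.4000244140625, 157.3000030517578], [411.5, 161.5]]
basegreen 1246 ((516.2408447265625, 71.99322509765625), (176.49737548828125, 134.9663543701172), 4.113625526428223) 0.012626880327846502
[[423.3999938964844, 133.0], [433.1000061035156, -1.600000023841858], [609.0999755859375, 11.0], [599.4000244140625, 145.60000610351562]]
bedwhite 2346 ((495.6052551269531, 69.11869049072266), (130.63160705566406, 114.3914794921875), 4.24180793762207) 0.01488316746705949
[[426.20001220703125, 121.30000305175781], [434.70001220703125, 7.199999809265137], [565.0, 16.899999618530273], [556.5, 131.0]]
k
[... 1225 characters left out ...]
15662705733
[[532.5, 266.70001220703125], [586.9000244140625, 256.29998779296875], [603.2999877929688, 341.5], [548.9000244140625, 351.8999938964844]]
glue 142 ((504.4702453613281, 452.5848083496094), (25.35040283203125, 24.371110916137695), 0.1910495162010193) 0.09018320305294167
[[491.79998779296875, 464.70001220703125], [491.79998779296875, 440.3999938964844], [517.2000122070312, 440.3999938964844], [517.0999755859375, 464.79998779296875]]
tape 573 ((702.188720703125, 231.48538208007812), (92.6501235961914, 94.1833724975586), 89.13640594482422) 0.046346628112519814
[[654.4000244140625, 185.89999389648438], [748.5999755859375, 184.5], [750.0, 277.1000061035156], [655.7999877929688, 278.5]]
```

Request:
step_arm(
  increments=[
    [[33,-28,0],0,0.9],
    [[33,-28,0],0,0.9],
    [[33,-28,0],0,0.9],
    [[33,-28,0],0,0.9],
    [[33,-28,0],0,0.9],
    [[33,-28,0],0,0.9],
    [[33,-28,0],0,0.9],
    [[33,-28,0],0,0.9],
    [[33,-28,0],0,0.9],
    [[33,-28,0],0,0.9],
    [[33,-28,0],0,0.9],
    [[33,-28,0],0,0.9],
  ],
)

```text
time: 1.6
position: [0.4827, -0.1494, 0.2144]
tool_rot: [-3.089, -0.574, 0.001]
force: [0.4, -0.5, -0.2]
finger_gap: 0.0831
grasp_force: 0.0
```

Request:
step_arm(
  increments=[
    [[10,-38,0],0,0.9],
    [[10,-38,0],0,0.9],
    [[10,-38,0],0,0.9],
    [[10,-38,0],0,0.9],
    [[10,-38,0],0,0.9],
    [[10,-38,0],0,0.9],
    [[10,-38,0],0,0.9],
    [[10,-38,0],0,0.9],
    [[10,-38,0],0,0.9],
    [[10,-38,0],0,0.9],
    [[10,-38,0],0,0.9],
    [[10,-38,0],0,0.9],
    [[0,0,0],0,0.9],
    [[0,0,0],0,0.9],
  ],
)

```text
time: 3.35
position: [0.4304, 0.3171, 0.2141]
tool_rot: [3.088, 0.574, -0.001]
force: [0.2, 0.1, -0.7]
finger_gap: 0.083
grasp_force: 0.0
```

Request:
step_arm(
  increments=[
    [[0,0,0],-1.126,0.9],
    [[0,0,0],-1.126,0.9],
    [[0,0,0],-1.126,0.9],
    [[0,0,0],-1.126,0.9],
    [[0,0,0],-1.126,0.9],
    [[0,0,0],-1.126,0.9],
    [[0,0,0],-1.126,0.9],
    [[0,0,0],-1.126,0.9],
    [[0,0,0],-1.126,0.9],
    [[0,0,0],-1.126,0.9],
    [[0,0,0],0,0.9],
    [[0,0,0],0,0.9],
  ],
)

```text
time: 4.85
position: [0.4309, 0.317, 0.2144]
tool_rot: [1.781, 2.587, -0.001]
force: [0.5, -0.4, -0.3]
finger_gap: 0.0826
grasp_force: 0.0
```

```bash
cat >> h.py <<'E'
def tool(s):
    r=R.from_rotvec(s['tool_rot']).as_matrix();return np.array(s['position'])*1000,np.degrees(np.arctan2(r[1,:2],r[0,:2])),r
def go(s,target):
    p,y,r=tool(s);print('t',s['time'],'pos',p.round(1),'xy-yaw',y.round(2),'tilt',r[:,2].round(3),'F',s['force'].round(1),'tool delta',(r.T@(np.array(target)-p)).round(1))
E
python3 - <<'E'
from h import *
s=read_state();go(s,[425.1,323.4,4]);print(s['qpos'].round(2))
W=cloud('top',np.load('top.npy')).reshape(-1,3)*1000
a=np.radians(21.2);e=np.array([np.cos(a),np.sin(a)]);n=np.array([-e[1],e[0]])
q=W[:,:2]-[425.1,323.4];al=q@e;pe=q@n
for lo,hi in((-105,-64),(-64,-37),(37,64),(64,105)):
    for w in (14,40):
        k=(al>lo)&(al<hi)&(abs(pe)<w);print(lo,hi,w,W[k,2].max().round(1))
p,d=grab_frame('wrist');cv2.imwrite('pics/w1.png',p);pts=cloud('wrist',d)*1000
c=pts[(abs(pts[...,2]-24)<6)&(p.min(2)>130)&(abs(pts[...,0]-425)<80)&(abs(pts[...,1]-323)<80)]
print(cv2.minAreaRect(c[:,:2].astype(np.float32)),len(c),np.median(c[:,2]))
E
```

```text
t 4.85 pos [430.9 317.  214.4] xy-yaw [110.91  20.91] tilt [ 0.    -0.001 -1.   ] F [ 0.5 -0.4 -0.3] tool delta [  8.2  -3.1 210.4]
[ 0.    0.42 -0.88  1.84  0.37  1.05 -0.66]
-105 -64 14 47.6
-105 -64 40 49.7
-64 -37 14 4.0
-64 -37 40 4.0
37 64 14 4.0
37 64 40 6.2
64 105 14 4.7
64 105 40 4.7
((406.63568115234375, 309.5644226074219), (111.50521850585938, 102.4866714477539), 21.508028030395508) 4124 24.133549906129637
```

View pics/w1.png

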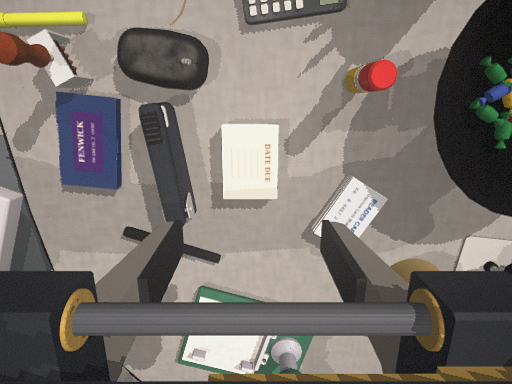

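The wrist view shows the block at about (250,162), the stapler to its left at (168,160), and clear desk for both fingers.

```bash
python3 - <<'E'
from h import *
p,d=grab_frame('wrist');pts=cloud('wrist',d)*1000
p=p[110:210,210:290];pts=pts[110:210,210:290]
c=pts[(abs(pts[...,2]-24)<3)&(p.min(2)>90)]
r=cv2.minAreaRect(c[:,:2].astype(np.float32));print(r,len(c));go(read_state(),[*r[0],4])
E
```

```text
((425.448486328125, 322.96612548828125), (66.02937316894531, 89.76545715332031), 20.962772369384766) 4144
t 4.95 pos [430.7 317.5 214.5] xy-yaw [111.02  21.02] tilt [ 0. -0. -1.] F [ 0.3 -0.1 -0.1] tool delta [  7.1  -2.9 210.5]
```

Request:
step_arm(
  increments=[
    [[7,-3,20],0,0.9],
    [[0,0,30],0,0.9],
    [[0,0,30],0,0.9],
    [[0,0,30],0,0.9],
    [[0,0,30],0,0.9],
    [[0,0,25],0,0.9],
    [[0,0,20],0,0.9],
    [[0,0,15],0,0.9],
    [[0,0,9],0,0.9],
    [[0,0,0],0,0.9],
    [[0,0,0],0,0.5],
    [[0,0,0],0,0.5],
    [[0,0,0],0,0.5],
    [[0,0,0],0,0.5],
    [[0,0,0],0,0.5],
  ],
  force=20,
)

```text
time: 6.82
position: [0.4256, 0.3237, 0.0062]
tool_rot: [1.776, 2.591, 0.001]
force: [0.2, -0.9, 5.6]
finger_gap: 0.0655
grasp_force: 20.0
```

Request:
step_arm(
  increments=[
    [[0,0,-5],0,0.5],
    [[0,0,-15],0,0.5],
    [[0,0,-20],0,0.5],
    [[0,0,-25],0,0.5],
    [[0,0,-25],0,0.5],
    [[0,0,-20],0,0.5],
    [[0,0,0],0,0.5],
  ],
)

```text
time: 7.7
position: [0.4261, 0.3241, 0.1175]
tool_rot: [1.776, 2.59, 0.005]
force: [0.3, -0.1, -1.5]
finger_gap: 0.066
grasp_force: 20.0
```

```bash
python3 - <<'E'
from h import *
go(read_state(),[484,78,110])
W=cloud('top',np.load('top.npy'))*1000
d=np.load('top.npy')
# mean of several fresh frames for the press
a=np.radians(4.15);ex=np.array([np.cos(a),np.sin(a)]);ey=np.array([-ex[1],ex[0]])
p,d=grab_frame('top');W=cloud('top',d)*1000
w=W[150:260,300:400].reshape(-1,3);q=w[:,:2]-[489.5,74];X=np.c_[q@ex,q@ey,w[:,2]]
f=X[(X[:,2]>25)&(X[:,2]<35)&(abs(X[:,0])<60)&(abs(X[:,1])<60)]
b=f[f[:,0]>30];print('back pts');print(b[np.argsort(b[:,1])].round(0).astype(int).tolist())
l=f[f[:,0]<=30];print('front lug',l.round(0).astype(int).tolist())
w2=X[(abs(X[:,2]-15)<3)&(abs(X[:,1])<30)&(X[:,0]<70)];print('bed x',np.percentile(w2[:,0],[0,1,99,100]))
# base outline
b=X[(X[:,2]>6)&(X[:,2]<40)&(abs(X[:,1])<90)&(X[:,0]>-90)&(X[:,0]<140)]
for lo in range(-50,110,20):
  k=b[(b[:,0]>lo)&(b[:,0]<lo+20)];print(lo,k[:,1].min().round(1),k[:,1].max().round(1))
for lo in range(-60,60,20):
  k=b[(b[:,1]>lo)&(b[:,1]<lo+20)];print(lo,k[:,0].min().round(1),k[:,0].max().round(1))
cv2.imwrite('pics/t1.png',cv2.resize(p[150:290,290:420],None,fx=5,fy=4.2,interpolation=2)[:590,:650])
E
```

```text
t 7.7 pos [426.1 324.1 117.5] xy-yaw [111.13  21.13] tilt [ 0.003  0.002 -1.   ] F [ 0.3 -0.1 -1.5] tool delta [-250.4  -34.7    7.2]
back pts
[[40, -40, 27], [43, -40, 28], [38, -39, 27], [34, -38, 30], [36, -38, 31], [45, -38, 27], [31, -38, 32], [41, -37, 29], [36, -37, 28], [43, -37, 31], [38, -36, 31], [34, -36, 30], [32, -36, 31], [45, -35, 28], [43, -35, 27], [36, -35, 28], [39, -35, 29], [34, -34, 29], [41, -34, 32], [32, -34, 29], [48, -31, 28], [50, -31, 29], [46, -31, 28], [50, -29, 28], [48, -28, 30], [46, -28, 32], [51, -27, 29], [48, -26, 29], [46, -26, 30], [51, -24, 29], [48, -24, 30], [46, -24, 30], [46, -22, 27], [49, -22, 29], [51, -22, 31], [51, -20, 27], [49, -19, 30], [47, -19, 31], [49, -18, 27], [51, -18, 29], [47, -17, 31], [49, -15, 28], [47, -15, 31], [49, -13, 27], [47, -13, 29], [50, -11, 27], [47, -11, 28], [50, -9, 27], [45, -8, 29], [47, -8, 31], [46, -6, 26], [50, -6, 31], [48, -5, 31], [48, -4, 26], [50, -4, 28], [46, -3, 30], [50, -1, 30], [48, -1, 29], [46, -1, 30], [48, 1, 29], [50, 1, 32], [46, 2, 31], [48, 3, 28], [51, 3, 30], [46, 3, 29], [51, 
[... 570 characters left out ...]
5], [29, -35, 31], [29, -37, 33], [-27, -37, 26], [-29, -34, 32], [-29, -37, 27], [-29, -38, 31], [-31, -34, 28], [-31, -36, 31], [-32, -38, 30], [-34, -34, 29], [-34, -36, 30], [-34, -38, 29], [-36, -33, 30], [-36, -35, 31], [-36, -38, 29], [-38, -34, 28], [-38, -35, 30], [-38, -38, 30], [-40, -33, 29], [-40, -35, 30], [-41, -38, 29], [-43, -33, 27], [-42, -34, 33], [-43, -38, 28], [-43, -39, 30], [-45, -35, 27], [-45, -37, 30]]
bed x [-61.80943191 -60.0777871   67.03710975  69.94773374]
-50 -71.1 63.5
-30 -71.8 64.1
-10 -71.7 64.1
10 -71.6 63.7
30 -72.0 63.8
50 -71.5 63.5
70 -72.4 63.7
90 -36.5 63.5
-60 -63.0 115.6
-40 -62.9 116.7
-20 -62.4 117.0
0 -62.9 116.4
20 -62.9 116.7
40 -62.8 116.5
```

View pics/t1.png

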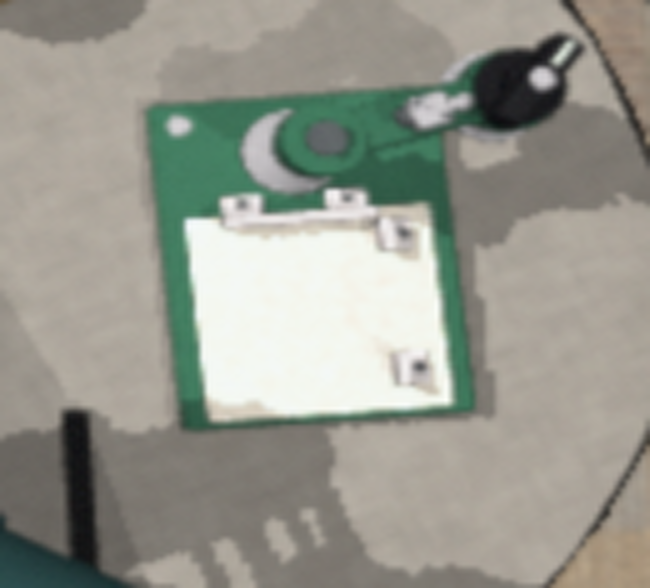

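The crop shows the press empty, with the back fence at (300,212), the lugs at (400,235) and (412,370), and the knob head out to the right at (520,88). Its depth points put the press origin at (489.5, 74) mm with yaw 4.15°, consistent with the given sizes to within 1 mm.

Request:
step_arm(
  increments=[
    [[-20,-3,0],0,0.5],
    [[-33,-5,0],0,0.5],
    [[-33,-5,0],0,0.5],
    [[-33,-5,0],0,0.5],
    [[-33,-5,0],0,0.5],
    [[-33,-4,0],0,0.5],
    [[-33,-4,0],0,0.5],
    [[-30,-4,0],0,0.5],
    [[0,0,0],-1.0,0.5],
    [[0,0,0],-1.0,0.5],
    [[0,0,0],-1.0,0.5],
    [[0,0,0],-1.0,0.5],
    [[0,0,0],-1.0,0.5],
    [[0,0,0],-1.0,0.5],
    [[0,0,0],-1.0,0.5],
    [[0,0,0],-1.0,0.5],
    [[0,0,0],-1.13,0.5],
    [[0,0,0],0,0.5],
  ],
)

```text
time: 10.0
position: [0.4812, 0.0794, 0.1145]
tool_rot: [0.112, -3.137, -0.002]
force: [1.0, 0.4, -0.5]
finger_gap: 0.0658
grasp_force: 20.0
```

```bash
python3 - <<'E'
from h import *
s=read_state();go(s,[483.1,79.6,25]);print(s['qpos'].round(2),s['finger_gap'])
E
```

```text
t 10.0 pos [481.2  79.4 114.5] xy-yaw [-175.91   94.09] tilt [-0.002  0.001 -1.   ] F [ 1.   0.4 -0.5] tool delta [-2.1 -0.1 89.5]
[ 0.62  0.62 -1.09  2.03  0.7   0.93  0.8 ] 0.06582174383994414
```

Request:
step_arm(
  increments=[
    [[0,0,25],0,0.5],
    [[0,0,25],0,0.5],
    [[0,0,20],0,0.5],
    [[0,0,12],0,0.5],
    [[0,0,6],0,0.5],
    [[0,0,3],0,0.5],
    [[0,0,2],0,0.5],
    [[0,0,0],0,0.5],
    [[0,0,0],0,0.5],
  ],
)

```text
time: 11.12
position: [0.4822, 0.0795, 0.0228]
tool_rot: [-0.114, 3.139, -0.0]
force: [-0.7, 0.8, -1.2]
finger_gap: 0.0659
grasp_force: 20.0
```

Request:
step_arm(
  increments=[
    [[-3,-2.5,0],0,0.5],
    [[-3,-2.5,0],0,0.5],
    [[0,0,0.7],0,0.5],
    [[0,0,0.7],0,0.5],
    [[-0.5,-0.5,0],0,0.5],
    [[-0.5,-0.5,0],0,0.5],
    [[-0.5,-0.5,0],0,0.5],
    [[0,0,0],0,0.5],
    [[0,0,0],0,0.5],
  ],
)

```text
time: 12.25
position: [0.4897, 0.0741, 0.0212]
tool_rot: [0.115, -3.139, -0.001]
force: [-2.1, 2.1, 2.0]
finger_gap: 0.0657
grasp_force: 20.0
```

```bash
cat >> h.py <<'E'
O=np.array([489.5,74.]);PA=np.radians(4.15)
def press(p):
    q=np.array(p[:2])-O;return np.array([q[0]*np.cos(PA)+q[1]*np.sin(PA),-q[0]*np.sin(PA)+q[1]*np.cos(PA)])
def P(x,y): return O+[x*np.cos(PA)-y*np.sin(PA),x*np.sin(PA)+y*np.cos(PA)]
E
python3 - <<'E'
from h import *
s=read_state();go(s,[489.5,74,21]);print(press(s['position']*1000),s['wrist_torque'])
E
```

```text
t 12.25 pos [489.7  74.1  21.2] xy-yaw [-175.79   94.21] tilt [-0.     0.001 -1.   ] F [-2.1  2.1  2. ] tool delta [ 0.2 -0.   0.2]
[0.24873476 0.04506197] [ 0.6685328  0.2659589 -0.0302996]
```

Request:
step_arm(
  increments=[
    [[-0.5,-0.5,0],0,0.5],
    [[0,0,0],0,0.5],
    [[0,0,0],0,0.85],
    [[0,0,0],0,0.85],
    [[0,0,0],0,0.85],
    [[0,0,-10],0,0.85],
    [[0,0,-20],0,0.85],
    [[0,0,-30],0,0.85],
    [[0,0,-35],0,0.85],
    [[0,0,-35],0,0.85],
    [[0,0,-30],0,0.4],
    [[0,0,0],0,0.0],
    [[0,0,0],0,0.0],
  ],
)

```text
time: 13.88
position: [0.49, 0.0726, 0.1807]
tool_rot: [0.114, -3.139, 0.001]
force: [0.5, -0.2, -0.7]
finger_gap: 0.05
grasp_force: 0.0
```

```bash
python3 - <<'E'
from h import *
s=read_state();go(s,[*P(0,0),180])
p,d=grab_frame('wrist');cv2.imwrite('pics/w2.png',p)
p,d=grab_frame('scene');W=cloud('scene',d)*1000
k=(abs(W[...,2]-39)<4)&(p.min(2)>100);q=(W[k][:,:2]-O)
X=np.c_[q[:,0]*np.cos(PA)+q[:,1]*np.sin(PA),-q[:,0]*np.sin(PA)+q[:,1]*np.cos(PA)];X=X[(abs(X)<65).all(1)]
print(len(X),cv2.minAreaRect(X.astype(np.float32)))
E
```

```text
t 13.875 pos [490.   72.6 180.7] xy-yaw [-175.82   94.18] tilt [-0.001 -0.001 -1.   ] F [ 0.5 -0.2 -0.7] tool delta [0.4 1.4 0.7]
1097 ((0.7651290893554688, 0.5028839111328125), (67.94953918457031, 90.93374633789062), 89.50924682617188)
```

View pics/w2.png

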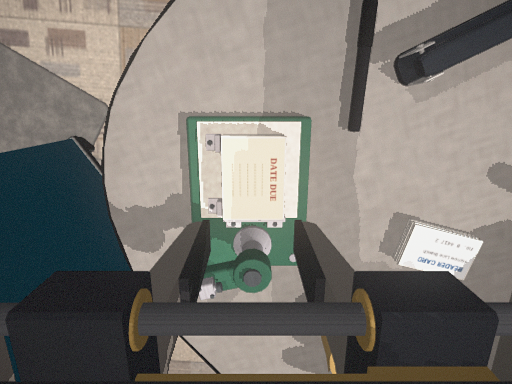

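The block sits against both fences: the wrist view shows it at (253,178) with the lugs on its left edge, and the measured offset is under 1 mm. Next I go behind the head and push it in.

Request:
step_arm(
  increments=[
    [[-20,-10,0],0,0.0],
    [[-32,-15,0],0,0.0],
    [[-32,-15,0],0,0.0],
    [[-32,-15,0],0,0.0],
    [[-30,-15,0],0,0.0],
    [[0,0,0],-0.78,0.0],
    [[0,0,0],-0.78,0.0],
    [[0,0,0],0,0.0],
  ],
)

```text
time: 14.98
position: [0.6406, 0.0142, 0.1797]
tool_rot: [0.454, -3.106, -0.002]
force: [1.2, -0.3, -0.7]
finger_gap: 0.0005
grasp_force: 0.0
```

```bash
python3 - <<'E'
from h import *
s=read_state();go(s,[641,13,70]);print(s['qpos'].round(2),s['finger_gap'])
p,d=grab_frame('wrist');cv2.imwrite('pics/w3.png',p);W=cloud('wrist',d)*1000
k=(W[...,2]>110)&(W[...,2]<127)&(abs(W[...,0]-598)<45)&(abs(W[...,1])<45)
print(k.sum(),cv2.minAreaRect(W[k][:,:2].astype(np.float32)))
E
```

```text
t 14.975 pos [640.6  14.2 179.7] xy-yaw [-163.36  106.64] tilt [-0.002  0.001 -1.   ] F [ 1.2 -0.3 -0.7] tool delta [ -0.2  -1.4 109.7]
[ 0.63  0.78 -1.09  1.61  0.72  1.21  1.25] 0.0004975404542586102
1403 ((600.1401977539062, -2.1431407928466797), (21.19252586364746, 50.092926025390625), 64.25821685791016)
```

View pics/w3.png

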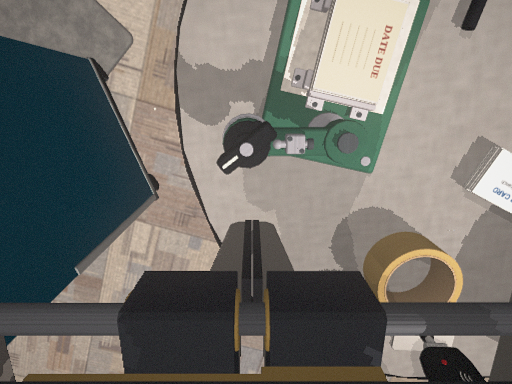

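Wrist view: the knob is at (246,150) and the closed fingers are behind it with clear space. I'll descend and swing the arm in.

Request:
step_arm(
  increments=[
    [[0,0,30],0,0.0],
    [[0,0,30],0,0.0],
    [[0,0,25],0,0.0],
    [[0,0,15],0,0.0],
    [[0,0,9],0,0.0],
    [[4,0,0],0,0.0],
    [[3,0,0],0,0.0],
    [[4.5,-1.5,0],0.375,0.0],
    [[9,-3,0],0.75,0.0],
    [[9,-3,0],0.75,0.0],
    [[9,-3,0],0.75,0.0],
    [[0,0,0],0,0.0],
  ],
)

```text
time: 16.52
position: [0.6051, -0.0038, 0.0731]
tool_rot: [0.118, 3.138, -0.002]
force: [-0.2, -0.3, -1.0]
finger_gap: 0.0003
grasp_force: 0.0
```

```bash
cat > c.py <<'E'
from h import *
s=read_state();go(s,[0,0,0]);print(s['qpos'].round(2))
C=P(85,0);p,y,r=tool(s);q=C-p[:2];t=np.radians(y[0]);print('column in tool',q@[np.cos(t),np.sin(t)],q@[np.sin(t),-np.cos(t)],'tool-x swing left deg',(y[0]-94.15)%360)
p,d=grab_frame('top');W=cloud('top',d)*1000
k=(W[...,2]>108)&(W[...,2]<128)&(np.hypot(W[...,0]-C[0],W[...,1]-C[1])<120)&(np.hypot(W[...,0]-s['position'][0]*1e3,W[...,1]-s['position'][1]*1e3)>26)
if k.sum()>20:
    rr=cv2.minAreaRect(W[k][:,:2].astype(np.float32));q=np.array(rr[0])-C;print(k.sum(),rr,'swing',(np.degrees(np.arctan2(q[1],q[0]))-184.15)%360)
E
python3 c.py
```

```text
t 16.525 pos [605.1  -3.8  73.1] xy-yaw [175.7  85.7] tilt [ 0.001 -0.001 -1.   ] F [-0.2 -0.3 -1. ] tool delta [603.8 -41.4  72.4]
[ 0.61  0.8  -0.94  1.77  0.77  0.98  0.85]
column in tool 37.069446246013314 81.42999085993578 tool-x swing left deg 81.55293961591929
148 ((569.5376586914062, -2.2910938262939453), (20.186500549316406, 42.78990173339844), 44.048057556152344) swing 82.55978379536646
```

Request:
step_arm(
  increments=[
    [[9,-3.2,0],0.75,0.0],
    [[9,-3.2,0],0.75,0.0],
    [[9,-3.2,0],0.75,0.0],
    [[9,-3.2,0],0.75,0.0],
    [[9,-3.2,0],0.75,0.0],
    [[9,-3.2,0],0.75,0.0],
    [[9,-3.2,0],0.75,0.0],
    [[9,-3.2,0],0.75,0.0],
    [[9,-3.2,0],0.75,0.0],
    [[9,-3.2,0],0.75,0.0],
    [[9,-3.2,0],0.75,0.0],
    [[9,-3.2,0],0.75,0.0],
    [[0,0,0],0,0.0],
  ],
)

```text
time: 18.2
position: [0.5031, 0.0305, 0.0726]
tool_rot: [1.936, 2.474, 0.001]
force: [0.4, -0.4, -0.0]
finger_gap: 0.0008
grasp_force: 0.0
```

```bash
python3 c.py
```

```text
t 18.2 pos [503.1  30.5  72.6] xy-yaw [103.92  13.92] tilt [ 0.001  0.    -1.   ] F [ 0.4 -0.4 -0. ] tool delta [  91.4 -495.7   72.3]
[ 0.45  0.55 -0.71  2.03  0.53  0.75 -0.35]
column in tool 31.059020252608804 81.05898543285134 tool-x swing left deg 9.770356146668036
187 ((491.1572265625, 62.171905517578125), (49.953407287597656, 19.837970733642578), 39.97886657714844) swing 8.05540127544856
```

Request:
step_arm(
  increments=[
    [[6,-2,0],0.5,0.0],
    [[4,-1,0],0.4,0.0],
    [[2,0,0],0.3,0.0],
    [[0,0,0],0,0.0],
  ],
)

```text
time: 18.75
position: [0.4976, 0.0402, 0.072]
tool_rot: [-2.138, -2.301, 0.002]
force: [-1.0, -1.1, -0.2]
finger_gap: 0.0004
grasp_force: 0.6
```

```bash
python3 c.py
```

```text
t 18.75 pos [497.6  40.2  72. ] xy-yaw [94.2  4.2] tilt [-0.001 -0.001 -1.   ] F [-1.  -1.1 -0.2] tool delta [  -3.6 -499.1   72.5]
[ 0.4   0.53 -0.67  2.04  0.49  0.73 -0.51]
column in tool 34.24300273094197 79.43092510298385 tool-x swing left deg 0.04719929896548081
174 ((490.2235412597656, 72.93418884277344), (47.6904411315918, 18.977367401123047), 33.450172424316406) swing 0.7575406851619277
```

Nearly at the stop; I push gently a little further.

Request:
step_arm(
  increments=[
    [[1,0,0],0,0.0],
    [[1,0,0],0,0.0],
    [[1,0,0],0,0.0],
    [[0,0,0],0,0.0],
  ],
)

```text
time: 19.3
position: [0.4973, 0.0426, 0.072]
tool_rot: [2.141, 2.298, -0.002]
force: [-0.7, -5.6, -0.2]
finger_gap: 0.0004
grasp_force: 2.5
```

```bash
python3 c.py
```

```text
t 19.3 pos [497.3  42.6  72. ] xy-yaw [94.05  4.05] tilt [-0.001 -0.001 -1.   ] F [-0.7 -5.6 -0.2] tool delta [  -7.3 -499.    72.4]
[ 0.39  0.53 -0.67  2.04  0.49  0.73 -0.52]
column in tool 31.998667282339706 79.40895777523335 tool-x swing left deg 359.8977025482889
174 ((488.5867614746094, 75.98723602294922), (49.58341598510742, 17.11663818359375), 29.980125427246094) swing 358.6320381822052
```

Request:
step_arm(
  increments=[
    [[-5,0,0],0,0.0],
    [[-15,0,0],0,0.0],
    [[0,0,-25],0,0.0],
    [[0,0,-35],0,0.0],
    [[0,0,-35],0,0.2],
    [[0,0,-25],0,0.4],
    [[0,0,0],-1.2,0.5],
    [[0,0,0],-1.2,0.5],
    [[0,0,0],-1.2,0.5],
    [[0,0,0],-1.2,0.5],
    [[0,0,0],-1.2,0.5],
    [[0,0,0],-1.2,0.5],
    [[0,0,0],-1.2,0.5],
    [[0,0,0],-1.2,0.5],
    [[0,0,0],-1.2,0.5],
    [[0,0,0],-1.2,0.5],
    [[0,0,0],-1.2,0.5],
    [[0,0,0],-1.2,0.5],
    [[0,0,0],0,0.5],
  ],
)

```text
time: 21.72
position: [0.4991, 0.0233, 0.192]
tool_rot: [-0.79, 3.04, 0.002]
force: [0.6, 0.6, 0.2]
finger_gap: 0.0461
grasp_force: 0.0
```

```bash
cat > k.py <<'E'
from h import *
s=read_state();print(s['qpos'].round(2))
for n in ('top','wrist'):
    p,d=grab_frame(n);cv2.imwrite(f"pics/k_{n}_{s['time']:.2f}.png",p);W=cloud(n,d)*1000
    k=(W[...,2]>117)&(W[...,2]<127)&(np.hypot(W[...,0]-O[0],W[...,1]-O[1])<35)
    if k.sum()>20:
        rr=cv2.minAreaRect(W[k][:,:2].astype(np.float32));print(n,k.sum(),rr);q=W[k][:,:2];w,v=np.linalg.eigh(np.cov(q.T));print(q.mean(0),np.degrees(np.arctan2(v[1,1],v[0,1])))
go(s,[*O,101])
E
python3 k.py
```

```text
[ 0.85  0.59 -1.25  1.93  0.63  1.1   1.41]
top 111 ((496.28521728515625, 79.77568054199219), (31.82618522644043, 15.19872760772705), 37.63714599609375)
[496.33004194  80.53487476] -138.8836611695996
wrist 604 ((486.0684509277344, 69.54364013671875), (39.45475769042969, 14.104471206665039), 41.47011947631836)
[482.1466206   66.11678057] 47.379327629777045
t 21.725 pos [499.1  23.3 192. ] xy-yaw [-150.87  119.13] tilt [-0.     0.002 -1.   ] F [0.6 0.6 0.2] tool delta [-16.2  48.9  91.1]
```

Request:
step_arm(
  increments=[
    [[-8,24.5,0],0,0.5],
    [[-8,24.5,0],0,0.5],
    [[0,0,0],-0.75,0.5],
    [[0,0,0],-0.75,0.5],
    [[0,0,0],0,0.5],
  ],
)

```text
time: 22.45
position: [0.489, 0.0743, 0.1922]
tool_rot: [-1.103, 2.941, 0.0]
force: [-0.6, -0.9, -0.0]
finger_gap: 0.0458
grasp_force: 0.0
```

```bash
python3 k.py; cp pics/k_wrist*22*.png pics/kk.png
```

```text
[ 0.77  0.61 -1.3   1.94  0.66  1.11  1.48]
top 69 ((499.546142578125, 83.1646499633789), (22.35723114013672, 13.85692310333252), 41.76901626586914)
[500.67285245  83.88409665] 55.36139962085297
wrist 963 ((489.99456787109375, 72.49577331542969), (49.255367279052734, 13.358494758605957), 41.364444732666016)
[488.90591648  71.81127   ] -138.50575347054115
t 22.45 pos [489.   74.3 192.2] xy-yaw [-138.88  131.12] tilt [ 0.  0. -1.] F [-0.6 -0.9 -0. ] tool delta [-0.2 -0.6 91.2]
```

View pics/kk.png

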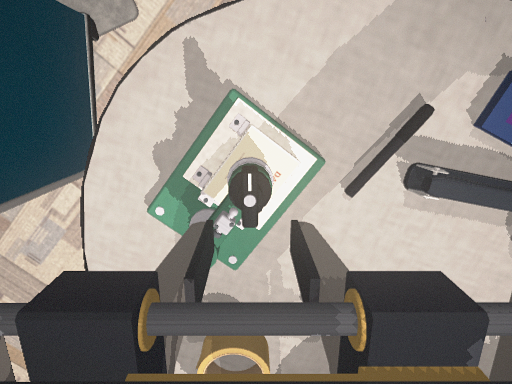

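The bar is aligned with the fingers at (249,192), at 41.4° and 49 x 13 mm. I'll descend and pinch it.

Request:
step_arm(
  increments=[
    [[0,0,25],0,0.5],
    [[0,0,25],0,0.5],
    [[0,0,20],0,0.5],
    [[0,0,12],0,0.5],
    [[0,0,6],0,0.5],
    [[0,0,1.5],0,0.5],
    [[0,0,0],0,0.0],
    [[0,0,0],0,0.0],
    [[0,0,0],0,0.0],
    [[0,0,0],0,0.0],
    [[0,0,0],0,0.0],
  ],
  force=40,
)

```text
time: 23.92
position: [0.4901, 0.073, 0.1029]
tool_rot: [-1.105, 2.94, -0.004]
force: [4.1, -3.7, -0.0]
finger_gap: 0.0138
grasp_force: 40.1
```

Request:
step_arm(
  increments=[
    [[0,0,0],0.9,0.0],
    [[0,0,0],0.9,0.0],
    [[0,0,0],0.9,0.0],
    [[0,0,0],0.9,0.0],
    [[0,0,0],0.9,0.0],
    [[0,0,0],0.9,0.0],
    [[0,0,0],0.9,0.0],
    [[0,0,0],0.9,0.0],
    [[0,0,0],0.9,0.0],
    [[0,0,0],0.9,0.0],
    [[0,0,0],0,0.0],
  ],
)

```text
time: 25.3
position: [0.4901, 0.0733, 0.1029]
tool_rot: [0.835, 3.026, -0.001]
force: [3.3, -4.0, -0.4]
finger_gap: 0.0137
grasp_force: 40.0
```

```bash
python3 -c "
from h import *
s=read_state();go(s,[*O,101]);print(s['wrist_torque'],s['qpos'].round(2),s['finger_gap'])"
```

```text
t 25.3 pos [490.1  73.3 102.9] xy-yaw [149.16  59.16] tilt [ 0.002 -0.001 -1.   ] F [ 3.3 -4.  -0.4] tool delta [0.9 0.3 1.9]
[-7.91543583e-01 -9.30208501e-01 -5.23642031e-04] [ 0.49  0.54 -0.88  2.02  0.57  0.83  0.32] 0.01372030008213834
```

Request:
step_arm(
  increments=[
    [[0,0,0],0.4,0.0],
    [[0,0,0],0.4,0.0],
    [[0,0,0],0,0.0],
    [[0,0,0],0,0.0],
  ],
)

```text
time: 25.8
position: [0.4901, 0.0733, 0.1029]
tool_rot: [1.001, 2.976, -0.0]
force: [4.2, -3.5, 0.0]
finger_gap: 0.0135
grasp_force: 40.0
```

```bash
python3 -c "
from h import *
s=read_state();go(s,[*O,101]);print(s['wrist_torque'])"
```

```text
t 25.8 pos [490.1  73.3 102.9] xy-yaw [142.82  52.82] tilt [ 0.002 -0.001 -1.   ] F [ 4.2 -3.5  0. ] tool delta [0.9 0.2 1.9]
[-0.84265468 -1.02328362 -0.03713182]
```

Request:
step_arm(
  increments=[
    [[0,0,0],0,0.5],
    [[0,0,0],0,0.5],
    [[0,0,0],0,0.5],
    [[0,0,-10],0,0.5],
    [[0,0,-25],0,0.5],
    [[0,0,-30],0,0.5],
    [[0,0,-30],0,0.5],
    [[-20,0,-20],0,0.5],
    [[-30,0,0],0,0.5],
    [[-30,0,0],0,0.5],
    [[0,0,0],0,0.5],
  ],
)

```text
time: 27.18
position: [0.5539, 0.0245, 0.2179]
tool_rot: [1.005, 2.976, 0.001]
force: [-0.8, 0.8, 0.5]
finger_gap: 0.0461
grasp_force: 0.0
```

```bash
python3 k.py; python3 c.py|tail -1; ls pics; cp pics/k_wrist*27*.png pics/end.png
```

```text
[ 0.61  0.48 -0.93  1.79  0.43  1.09  0.45]
top 173 ((489.5340576171875, 73.95964050292969), (14.119871139526367, 49.76909637451172), 55.938507080078125)
[489.41536374  74.4465472 ] 145.63708143586965
wrist 1024 ((489.3946838378906, 73.5870361328125), (13.991806030273438, 49.89603042602539), 56.33327102661133)
[488.85025989  73.97419275] 146.1169901925885
t 27.175 pos [553.9  24.5 217.9] xy-yaw [142.69  52.69] tilt [ 0.     0.001 -1.   ] F [-0.8  0.8  0.5] tool delta [ 81.2   0.3 116.9]
213 ((489.23638916015625, 73.86481475830078), (20.4357967376709, 49.580177307128906), 65.71977233886719) swing 0.07777638210376381
k_top_21.73.png
k_top_22.45.png
k_top_27.18.png
k_wrist_21.73.png
k_wrist_22.45.png
k_wrist_27.18.png
kk.png
scene0.png
t1.png
top0.png
top0b.png
w1.png
w2.png
w3.png
```

View pics/end.png

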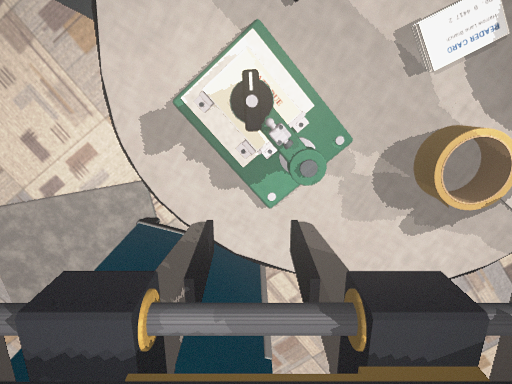

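The knob bar at (251,100) now lies at −34°, so the knob is at about 1.365 rad and locked. The head is centred within 0.3 mm and the fingers are clear. One check of the block's edges before handing in.

```bash
python3 - <<'E'
from h import *
for n in('wrist','scene'):
    p,d=grab_frame(n);W=cloud(n,d)*1000
    q=W[(abs(W[...,2]-39)<4)&(p.min(2)>90)][:,:2]-O;X=np.c_[q@[np.cos(PA),np.sin(PA)],q@[-np.sin(PA),np.cos(PA)]];X=X[(abs(X)<60).all(1)]
    print(n,len(X),cv2.minAreaRect(X.astype(np.float32)))
E
```

```text
wrist 2831 ((0.8568572998046875, -0.19726181030273438), (66.09484100341797, 90.8635025024414), 89.77608489990234)
scene 660 ((1.3690147399902344, 0.0795745849609375), (67.22309875488281, 91.2373046875), 89.53497314453125)
```

```bash
python3 -c "
from workcell import *
print(hand_in())"
```

```text
the job is handed in; nothing more can be done
None
```

I handed the job in at about 27 s. By my last measurements the slip block is within about 1.4 mm of home and square, the press arm is at its stop, and the knob is locked at about 1.37 rad. The pad force could not be measured, and the hand-in returned no verdict.

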